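# Angle the cover board into the block heater's sprung groove and lock it flat

## Robot

A 6-joint arm with a two-finger parallel gripper is mounted at the origin on the work surface. World frame = base frame: x ahead of the robot, y to its left, z up, the work surface at z = 0. Lengths are in mm, angles in degrees, forces in N, time in s.
With the tool pointing down it reaches from about 350 to 850 mm from the base axis. Payload 8.1 kg.
Tool frame: the origin (TCP) lies midway between the tips of the shut fingers; the grasp point (between the pads) lies 19 mm behind it (hold_point_z is the distance from the TCP to the grasp point, in mm); z points along the fingers, y is the direction in which the jaws open and shut (so a half turn about z gives the same grasp; the last joint's range is limited). The gripper opens to 85 mm and grips with 20 to 120 N. Pads are 22 mm wide; open, the fingers measure 114 mm over their backs; the gripper's body (76 mm by 85 mm) begins 54 mm behind the grasp point. The pads swing forward as they close: fully open they stand 13 mm farther back than shut.
Start: joints at [-81.784, 7.471, 85.268, -0, 87.261, -4.893], TCP at [136.106, -584.363, 231.292] pointing down, gripper open.
Joint ranges: [-169.43, 169.43], [-51.17, 129.36], [1.28, 143.12], [-76.62, 256.62], [0, 156.53], [-152.29, 152.29]. Speed limits (degrees/s): [136.94, 136.94, 159.86, 180, 180, 180].

## Interface

Orientations are given as [roll, pitch, yaw] about the fixed x, y, z axes, in that order (R = Rz(yaw) Ry(pitch) Rx(roll)).
In Python, from bench import sense, snapshot, camera_params, hand_in, hold_point_z gives the robot as it stands.
- The arm moves only by the tool servo_tool, never from a script. Its argument "motion" is a list of rows, each a list of 7 numbers: the finger opening in mm, from 0 to 85.4, then the shift along the tool's x, y, z in mm, then the turn, a rotation vector about the tool's x, y, z in rad. A call has 1 to 10 rows; each row shifts and turns the pose as measured when the row begins, along the tool's axes as they then stand; what a row does not reach is not made up. A row lasts 1/10 s, in which the tool goes at most 50 mm and 8.59 degrees, less where a joint would pass 70% of its speed; a pose out of reach is approached as far as the arm can. A call with a gripper value outside its range is refused whole. The fingers move at their own pace and stop on an object; "force" is the grip in N (left out, the last holds). Time passes only in rows, so rows that do not move let the fingers close. It gives the time, the measured TCP pose, the force and the opening at its end, in the units of the state.
- sense(): the state, without advancing time (a new reading comes with each control period).
- snapshot(name): name is "side" or "top" or "wrist"; returns the picture (400x640x3 uint8, blue, green, red); there is no depth.
- camera_params(name): a dict with "fx", "fy", "cx", "cy" (pixels), "D" ([k1, k2, p1, p2, k3] as OpenCV has them; the pictures are not rectified), "R" (3x3) and "t" (3): a world point X has camera coordinates R X + t; the wrist camera has in their place "tool_from_camera" (4x4, takes a point from camera to tool coordinates, whose origin is the TCP and whose axes are the flange's). Camera axes: x right, y down, z forward; pixel columns grow to the right and rows downward; lengths in mm; the calibration is good to about 2 mm. A picture is of the moment at which its call begins: read the wrist's pose just before it. camera_params takes no time and is no camera call.
- hand_in(): hands the job in, once; it reports no verdict.
The state is a dict: "time": time; "joint_pos": joint angles; "qd": joint speeds; "joint_efforts": joint torques, N m; "tool_pos": TCP position; "tcp_rot": TCP orientation; "ft_force": force on the tool from outside, world axes, zero at the start; "wrist_torque": the same for the moment, N m; "finger_gap": finger opening in mm.
Only numpy, scipy, OpenCV 4.12 (cv2) and the standard library are available. Lean on these libraries where they do the work, as an engineer would, in place of code of your own. Each camera call takes 0.05 s, during which the arm holds its last target. There are 200 camera calls.

## Task

Close the block heater with its loose cover board: angle the long tongue into the sprung groove under the far lip, push it in against the spring, lower the board flat and let it spring back so that its short tongue is caught under the near lip and it lies locked in its frame. Press gently, never forcing it (at most 40 N between cover and heater), let go of it, and leave the small things standing about the bench where they are.

Things in the scene. Friction and masses are not known exactly. Their poses are not given: they have to be found in the camera images.
- heater: Low white block heater, 250 x 200 x 92 mm high, fixed. Origin: centre of its underside; x to its far (sprung groove) side, y left, z up. On top a steel frame with a recess 128 mm wide (y, centred), seat ledges 80 mm and rims and lips' tops 92 mm above the origin. The frame sits on slotted screws: up to 6 mm off nominal along x, fixed in use, not shown by poses: feel or see it.
- far_lip (a point): Nominal middle of the far lip's edge, at seat level (80 mm high, heater x +80 mm; true place up to 6 mm off along heater x, with the whole frame). Beyond it, under the 3 mm thick lip, a groove 9 mm high, 25 mm deep, with the sprung strip in it. In front of it a flat ledge 45 mm wide, on which the tongue can slide in.
- near_lip (a point): Nominal middle of the near lip's edge, at seat level (heater x -79.5 mm, shifted with the frame like the far lip; the lips' edges are always 159.5 mm apart). Under the 3 mm thick lip a groove 9 mm high, only 8 mm deep, so that the long tongue does not fit there.
- seal (a joint): Sprung strip in the far groove, m pushed in. Free face 4 mm behind the lip's edge. About 5 N starts it, 0.7 N more per mm, 14 N at 0.012, where the cover's thick part meets the far lip: a hard stop. The near edge clears the near lip only when in by over 0.0075. Let go, the spring slides the cover back to about 0.0025: locked.
- cover: Loose grey board, 0.26 kg, flat on the bench. Thick part 150 (x) x 120 (y) x 12 mm; origin at the centre of its underside, z up. Tongues 5 mm thick, full width, level with the underside: long one to x = +91 mm, short one to -80 mm. It enters the groove tilted 5 to 13 degrees. Upright grip block at the middle: 14 (x) x 70 (y) mm, from 12 to 54 mm high. Cover on heater: at most 40 N.
- beaker: Bystander: small glass beaker, 48 mm wide, 55 mm high; origin at its underside.
- vial: Bystander: amber vial, 28 mm wide, 50 mm high; origin at its underside.
- weight: Bystander: brass weight, 36 mm wide, 30 mm high; origin at its underside.
- insert: Bystander: aluminium block 50 x 50 x 35 mm; origin at its underside.
There are look-alikes about, which are no part of the job. There is more than one size of the cover; the one meant has the size given above.

How it is judged (in metres and radians):
On the way, in this order (a step that is already met when the one before it is completed fails the run):
1. the cover, held at an angle, has its long tongue in the far groove and presses the sprung strip in by more than 2 mm (value of joint seal above 0.002 m and angle between cover's own z axis and vertical above 0.05 rad and contact force between cover and heater above 1 N), for 0.1 s.
2. the cover is down flat on its seat in the frame, square to it (angle between cover's own z axis and vertical below 0.03 rad and z of cover in the frame of heater between 0.076 and 0.083 m and y of cover in the frame of heater between -0.008 and 0.008 m and angle between the x axis of cover and the x axis of heater, either way round below 0.08 rad), for 0.1 s.
At the end, for the whole second after the job is handed in: Cover flat on its seat (tilt under 0.03 rad, underside 76 to 83 mm above the heater's, within 8 mm sideways and 0.08 rad of square), sprung back so its short tongue is at least 3 mm under the near lip (strip still pressed 1.0 to 4.5 mm), at rest, released (all of step 2 and value of joint seal between 0.001 and 0.0045 m and linear speed of cover below 0.01 m/s and contact force between the fingers and cover below 0.1 N); the robot touches nothing.
It fails at once if cover and heater press on each other with more than 40 N (contact force between cover and heater above 40 N).
It fails at once if one of the small bystanders is shifted by more than 25 mm (distance of any of beaker, vial, weight, insert from where it was at the start of the episode above 0.025 m).
It also fails if it takes over 67 s, if anything falls off the work surface, if the arm or the gripper's body presses on something with over 40 N, if the wrist force passes 120 N, or if a joint passes its speed limit or range.

## Working session

There is one attempt and no reset: what is moved stays moved. The work goes in short steps, Python scripts to look and compute and a tool call to move; the robot and the scene stay as the last step left them, time stands still between calls to the robot, and variables do not carry over. Pictures are saved under pics/ and viewed, about 8 in all and at most 12, crops included, and the job is handed in when it is done.

Besides the shell and the picture viewer there is one more tool, called after ">>>" by a JSON object that holds its "method" and its "body". servo_tool: Moves the arm, as the interface text tells. Its arguments: {"type":"object","properties":{"motion":{"type":"array"},"force":{"type":"number"}},"required":["motion"]}

```bash
ls; mkdir -p pics; python3 - <<'E'
from bench import *
import cv2,numpy as np
for n in("top","side"):
    cv2.imwrite(f"pics/{n}0.png",snapshot(n))
    p=camera_params(n);print(n,{k:np.round(v,3).tolist() for k,v in p.items()})
print(sense(),hold_point_z)
p=camera_params("wrist");print({k:np.round(v,3).tolist() for k,v in p.items()})
E
```

```text
pics
top {'fx': 369.069, 'fy': 369.069, 'cx': 319.21, 'cy': 200.798, 'D': [-0.064, 0.0, 0.0, 0.0, 0.0], 'R': [[0.021, -1.0, 0.006], [-0.999, -0.021, -0.036], [0.036, -0.005, -0.999]], 't': [10.935, 455.739, 1001.092]}
side {'fx': 459.477, 'fy': 459.477, 'cx': 321.726, 'cy': 199.923, 'D': [-0.104, 0.0, 0.0, 0.0, 0.0], 'R': [[0.996, -0.086, 0.019], [-0.045, -0.675, -0.736], [0.076, 0.733, -0.676]], 't': [-467.152, 79.764, 1086.395]}
{'time': 0.1, 'joint_pos': array([-8.17842985e+01,  7.51076620e+00,  8.53225323e+01, -5.54121677e-04,
        8.72607858e+01, -4.89365178e+00]), 'qd': array([-0.08571896, -0.11050527, -0.19705564,  0.07532967, -0.00994728,
       -0.05686148]), 'joint_efforts': array([ 8.85793470e-04, -5.70956147e+01, -5.01940870e+01, -2.84482885e-04,
        8.10765952e-03, -1.39724793e-05]), 'tool_pos': array([ 136.02897587, -583.87928477,  230.35433931]), 'tcp_rot': array([-1.79906211e+02, -7.47457377e-03,  1.31093741e+01]), 'ft_force': array([ 5.91149356e-05,  7.73473212e-02, -1.03738365e+00]), 'wrist_torque': array([-0.01181441, -0.01489908, -0.01568069]), 'finger_gap': 85.20420617576843} 18.700000000000003
{'fx': 346.765, 'fy': 346.765, 'cx': 314.558, 'cy': 195.948, 'D': [-0.02, 0.0, 0.0, 0.0, 0.0], 'tool_from_camera': [[0.0, -0.955, -0.295, 75.847], [1.0, 0.0, -0.0, -0.002], [0.0, -0.295, 0.955, -142.785], [0.0, 0.0, 0.0, 1.0]]}
```

View pics/top0.png

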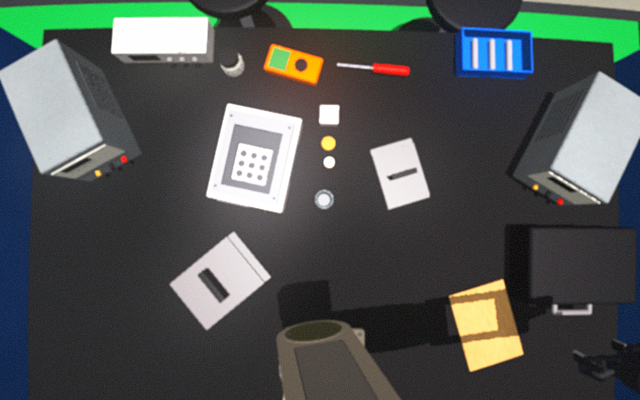

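View pics/side0.png

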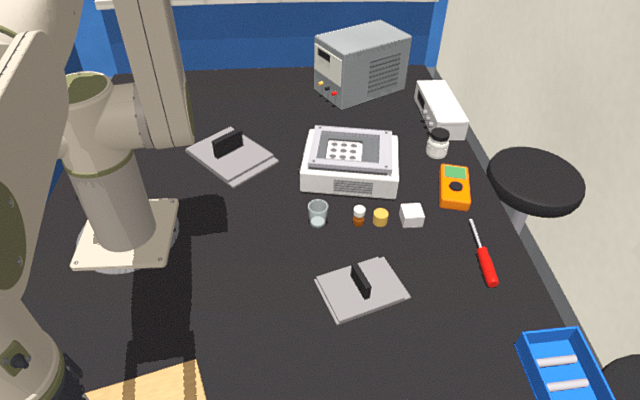

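The candidates for the cover are the board at top pixel (400,173) and the larger-looking board at (220,282). I'll measure both, then check with a crop.

```bash
cat > h.py <<'E'
import numpy as np,cv2
from bench import *
from scipy.spatial.transform import Rotation as Ro
def cam(n,st=None):
    p=camera_params(n);K=np.array([[p['fx'],0,p['cx']],[0,p['fy'],p['cy']],[0,0,1]]);D=np.array(p['D'])
    if n=="wrist":
        T=np.eye(4);T[:3,:3]=Ro.from_euler('xyz',st['tcp_rot'],degrees=True).as_matrix();T[:3,3]=st['tool_pos']
        W=T@np.array(p['tool_from_camera']);R=W[:3,:3].T;t=-R@W[:3,3]
    else:R=np.array(p['R']);t=np.array(p['t'])
    return K,D,R,t
def topl(c,px,z):
    K,D,R,t=c;u=cv2.undistortPoints(np.float64(px).reshape(-1,1,2),K,D).reshape(-1,2)
    d=np.c_[u,np.ones(len(u))]@R;o=-R.T@t
    return o+d*((z-o[2])/d[:,2])[:,None]
def proj(c,X):
    K,D,R,t=c;return cv2.projectPoints(np.float64(X).reshape(-1,3),cv2.Rodrigues(R)[0],t,K,D)[0].reshape(-1,2)
def boxes(im,lo,hi,amin):
    m=cv2.inRange(cv2.cvtColor(im,cv2.COLOR_BGR2HSV),lo,hi)
    return [c for c in cv2.findContours(m,cv2.RETR_EXTERNAL,cv2.CHAIN_APPROX_NONE)[0] if cv2.contourArea(c)>amin]
E
python3 - <<'E'
from h import *
im=cv2.imread("pics/top0.png");c=cam("top")
for k in boxes(im,(0,0,110),(179,60,255),800):
    r=cv2.minAreaRect(k);b=cv2.boxPoints(r)
    for z in(5,92):
        P=topl(c,b,z)[:,:2];e=np.diff(P,axis=0)
        print(np.round(r[0]),z,P.mean(0).round(1),np.linalg.norm(e,axis=1).round(1),np.degrees(np.arctan2(e[:2,1],e[:2,0])).round(1))
o=lambda y,x,h,w,s:cv2.resize(im[y:y+h,x:x+w],None,fx=s,fy=s,interpolation=cv2.INTER_CUBIC)
cv2.imwrite("pics/crop1.png",np.hstack([o(95,190,125,125,4),np.vstack([o(130,360,90,90,2.7777),o(225,160,110,110,2.2727)])]) )
E
```

```text
[220. 280.] 5 [232.  289.2] [235.3 167.8 234.4] [ -49.6 -139.2]
[220. 280.] 92 [248.1 266.6] [215.1 153.3 214.2] [ -49.6 -139.2]
[ 86. 162.] 5 [551.4 680.4] [219.5  51.5 218.5] [ -61.4 -148.3]
[ 86. 162.] 92 [540.1 624.1] [200.7  47.1 199.7] [ -61.4 -148.3]
[400. 173.] 5 [ 537.7 -200.7] [127.6 178.4 126.9] [ -71.2 -162. ]
[400. 173.] 92 [ 527.5 -181.2] [116.7 163.  116. ] [ -71.2 -162. ]
[255. 158.] 5 [571.1 201.5] [278.8 227.6 277.1] [ -10.5 -101.7]
[255. 158.] 92 [558.1 186.4] [254.9 208.  253.3] [ -10.5 -101.7]
[598. 145.] 5 [ 637.9 -788.1] [392.5 250.1 401.6] [ -35. -119.]
[598. 145.] 92 [ 619.1 -718.1] [358.8 228.6 367.1] [ -35. -119.]
[ 48. 106.] 5 [715.3 810.5] [220.7 357.1 210.7] [ -66.8 -151.1]
[ 48. 106.] 92 [689.9 743. ] [201.7 326.4 192.6] [ -66.8 -151.1]
[162.  40.] 5 [907.5 480.3] [300.7 133.2 296.5] [ -90.4 -177.2]
[162.  40.] 92 [865.5 441.2] [274.8 121.8 271. ] [ -90.4 -177.2]
```

View pics/crop1.png

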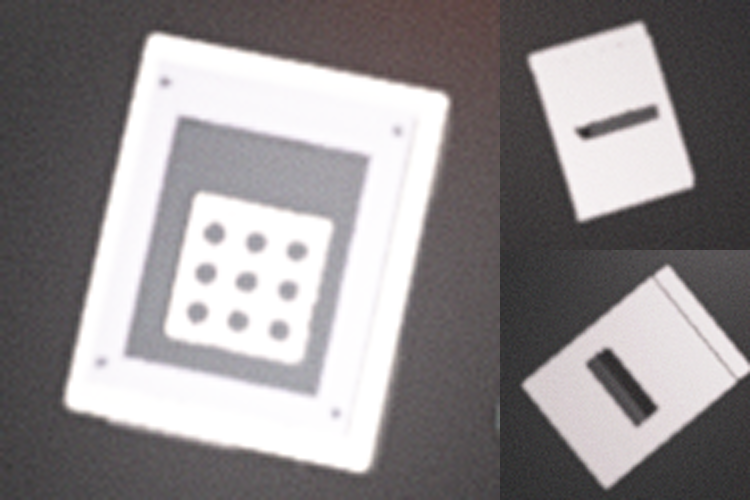

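The right-hand board, at top pixel (400,173), measures about 171 x 120, so it is the cover. The one at (220,282) is the larger look-alike. On the heater, the dark flat ledge lies up-image, so its far side is world +x with yaw of about -11°. Next I'll fly over the cover.

>>> {"method": "servo_tool", "body": {"motion": [[85,40,-23.5,0,0,0,0],[85,40,-23.5,0,0,0,0],[85,40,-23.5,0,0,0,0],[85,40,-23.5,0,0,0,0],[85,40,-23.5,0,0,0,0],[85,40,-23.5,0,0,0,0],[85,40,-23.5,0,0,0,0],[85,40,-23.5,0,0,0,0],[85,40,-23.5,0,0,0,0],[85,40,-23.5,0,0,0,0]]}}

```text
time: 1.1
tool_pos: [478.5, -254.9, 225.4]
tcp_rot: [-179.5, 0.2, 12.5]
ft_force: [0.7, -1.6, 0.5]
finger_gap: 84.7
```

>>> {"method": "servo_tool", "body": {"motion": [[85,0,0,0,0,0,-0.145],[85,0,0,0,0,0,-0.145],[85,0,0,0,0,0,-0.145],[85,0,0,0,0,0,-0.145],[85,0,0,0,0,0,-0.145],[85,0,0,0,0,0,-0.145],[85,0,0,0,0,0,-0.145],[85,0,0,0,0,0,-0.145],[85,0,0,0,0,0,-0.145],[85,0,0,0,0,0,-0.145]]}}

```text
time: 2.1
tool_pos: [481.1, -245.4, 219.5]
tcp_rot: [-179.4, -0.9, 98.3]
ft_force: [-0.7, -0.4, -0.4]
finger_gap: 84.8
```

```bash
python3 - <<'E'
from h import *
st=sense();im=snapshot("wrist");cv2.imwrite("pics/w1.png",im);c=cam("wrist",st)
for k in boxes(im,(0,0,100),(179,60,255),4000):
    r=cv2.minAreaRect(k);b=cv2.boxPoints(r);P=topl(c,b,5)[:,:2];e=np.diff(P,axis=0)
    print(np.round(b).tolist(),P.mean(0).round(1),np.linalg.norm(e,axis=1).round(1),np.degrees(np.arctan2(e[:2,1],e[:2,0])).round(1))
E
```

```text
[[284.0, 84.0], [458.0, 54.0], [479.0, 175.0], [304.0, 205.0]] [ 540.9 -199.8] [171.2 124.  187.8] [ 17.7 -65.2]
```

View pics/w1.png

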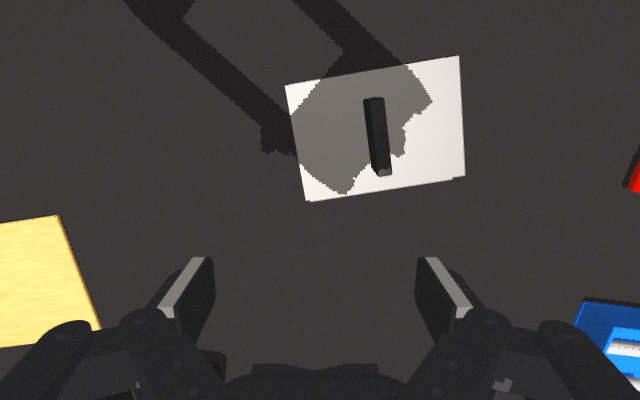

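The cover's outline is at about (285,85), (459,55), (465,176) and (306,201). A step at the right end, (452,178), suggests the long tongue is there. I'll check it in a close crop.

```bash
python3 - <<'E'
from h import *
st=sense();im=cv2.imread("pics/w1.png")
cr=cv2.resize(im[45:215,275:485],None,fx=3.8,fy=3.5,interpolation=cv2.INTER_CUBIC)
cr=cv2.convertScaleAbs(cr,alpha=1.0)
g=cv2.createCLAHE(4,(4,4)).apply(cv2.cvtColor(cr,cv2.COLOR_BGR2GRAY));cv2.imwrite("pics/c2.png",g)
c=cam("wrist",st)
# predicted keypoints for yaw 18 hypotheses
for yaw in(17.7,197.7):
    R=Ro.from_euler('z',yaw,degrees=True).as_matrix()
    ctr=np.array([540.9,-199.8,0])-R@[5.5,0,0]
    for n,q in dict(tip=[91,-60,5],thick=[75,-60,12],nt=[-75,-60,12],ntip=[-80,-60,5],blk0=[0,-35,54],blk1=[0,35,54],base0=[0,-35,12]).items():
        print(yaw,n,proj(c,ctr+R@q).round(0))
E
```

```text
17.7 tip [[467. 178.]]
17.7 thick [[455. 181.]]
17.7 nt [[312. 202.]]
17.7 ntip [[308. 201.]]
17.7 blk0 [[388. 178.]]
17.7 blk1 [[381. 100.]]
17.7 base0 [[380. 169.]]
197.7 tip [[289.  86.]]
197.7 thick [[304.  83.]]
197.7 nt [[461.  58.]]
197.7 ntip [[463.  58.]]
197.7 blk0 [[393.  98.]]
197.7 blk1 [[400. 176.]]
197.7 base0 [[384.  97.]]
```

View pics/c2.png

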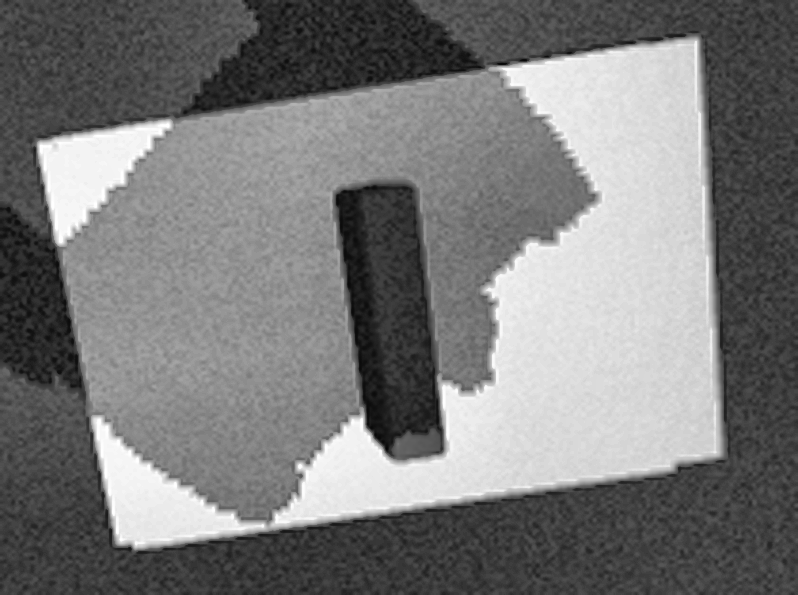

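The long tongue is confirmed at the right end: the step there is 12 px, against about 5 px at the left. So cover x points at about +18°.

```bash
python3 - <<'E'
from h import *
st=sense();c=cam("wrist",st)
b=topl(c,[(459,55.6),(465.8,175.6),(284.7,85.6),(305.3,200.7)],4)[:,:2];print(b.round(1))
for i,j in((1,0),(3,2),(2,0),(3,1)):
    e=b[j]-b[i];print(np.linalg.norm(e).round(1),np.degrees(np.arctan2(e[1],e[0])).round(1))
print("blk",topl(c,[(382.3,136.8)],54).round(1))
u=np.array([np.cos(np.radians(17.5)),np.sin(np.radians(17.5))])
print("ctr from corners",b.mean(0)-5.5*u)
K=cam("top");im=cv2.imread("pics/top0.png")
m=boxes(im[135:215,365:435],(0,0,110),(179,60,255),800);print(len(m))
print(st['tool_pos'],st['tcp_rot'])
E
```

```text
[[ 600.2 -115. ]
 [ 639.  -229.3]
 [ 437.3 -169. ]
 [ 475.  -283.7]]
120.7 108.8
120.8 108.2
171.7 18.3
172.8 18.4
blk [[ 533.1 -199.    54. ]]
ctr from corners [ 532.62286172 -200.89039371]
1
[ 480.97301136 -245.3195759   219.38665856] [-179.41986453   -0.93045277   98.8923692 ]
```

```bash
cat >> h.py <<'E'
def go(pos,rpy):
    s=sense();R=Ro.from_euler('xyz',s['tcp_rot'],degrees=True);T=Ro.from_euler('xyz',rpy,degrees=True)
    print("t",s['time'],"at",s['tool_pos'].round(1),s['tcp_rot'].round(1),"gap",s['finger_gap'].round(1),"F",s['ft_force'].round(1))
    print("d",(R.inv().apply(np.array(pos)-s['tool_pos'])).round(1),"rv",(R.inv()*T).as_rotvec().round(4))
E
python3 -c "
from h import *
go((533,-200,85),(180,0,108.4))"
```

```text
Traceback (most recent call last):
  File "h.py", line 22, in go
    print("t",s['time'],"at",s['tool_pos'].round(1),s['tcp_rot'].round(1),"gap",s['finger_gap'].round(1),"F",s['ft_force'].round(1))
                                                                                ^^^^^^^^^^^^^^^^^^^^^
AttributeError: 'float' object has no attribute 'round'
```

```bash
sed -i "s/s\['finger_gap'\].round(1)/round(s['finger_gap'],1)/" h.py
python3 -c "
from h import *
go((533,-200,85),(180,0,108.4))"
```

```text
t 2.15 at [ 481.  -245.3  219.4] [-179.4   -0.9   98.9] gap 85.0 F [ 1.  -1.  -0.3]
d [ 34.5  59.8 134.4] rv [-0.0088 -0.017  -0.1659]
```

>>> {"method": "servo_tool", "body": {"motion": [[85,0,0,0,-0.0044,-0.0085,-0.083],[85,0,0,0,-0.0044,-0.0085,-0.083],[85,0,0,0,0,0,0]]}}

```text
time: 2.45
tool_pos: [480.3, -244.9, 218.0]
tcp_rot: [-179.9, -0.1, 108.3]
ft_force: [-0.1, 1.1, 0.2]
finger_gap: 84.8
```

```bash
python3 -c "
from h import *
go((533,-200,85),(180,0,108.4))"
```

```text
t 2.45 at [ 480.3 -244.9  218. ] [-1.799e+02 -1.000e-01  1.083e+02] gap 84.8 F [-0.1  1.1  0.2]
d [ 26.   64.3 133. ] rv [-0.0012 -0.0014 -0.0021]
```

>>> {"method": "servo_tool", "body": {"motion": [[85,6.5,16,32,0,0,0],[85,6.5,16,32,0,0,0],[85,6.5,16,32,0,0,0],[85,6.5,16,32,0,0,0],[85,0,0,0,0,0,0]]}}

```text
time: 2.95
tool_pos: [535.4, -200.5, 87.3]
tcp_rot: [180.0, 0.1, 106.7]
ft_force: [-0.4, -0.6, -0.6]
finger_gap: 85.1
```

```bash
python3 - <<'E'
from h import *
go((533,-200,22),(180,0,108.4))
st=sense();im=snapshot("wrist");cv2.imwrite("pics/w2.png",im);c=cam("wrist",st)
R=Ro.from_euler('z',18.4,degrees=True).as_matrix()
print(proj(c,np.array([533,-200,0])+np.array([[0,-35,54],[0,35,54],[-7,0,54],[7,0,54]])@R.T).round(1))
E
```

```text
t 2.95 at [ 535.4 -200.5   87.3] [1.800e+02 1.000e-01 1.067e+02] gap 85.1 F [-0.4 -0.6 -0.6]
d [ 1.3 -2.1 65.3] rv [ 0.0003  0.0012 -0.0289]
[[311.8 286.2]
 [307.6 167.8]
 [297.1 230.6]
 [322.6 230. ]]
```

View pics/w2.png

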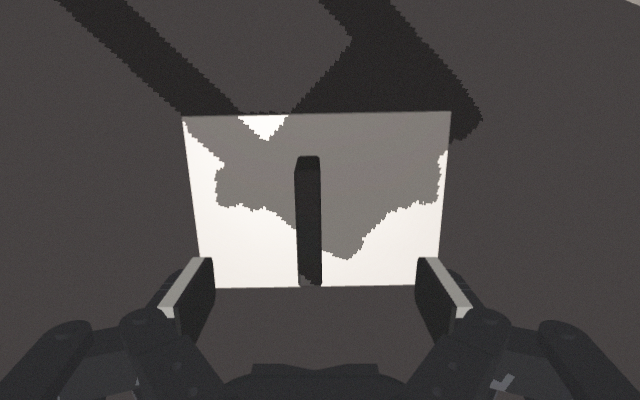

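>>> {"method": "servo_tool", "body": {"motion": [[85,0.4,-0.6,17,0,0,-0.01],[85,0.4,-0.6,17,0,0,-0.01],[85,0.4,-0.6,17,0,0,-0.01],[85,0,0,12,0,0,0],[85,0,0,0,0,0,0]]}}

```text
time: 3.5
tool_pos: [538.0, -206.2, 33.6]
tcp_rot: [179.5, 0.7, 107.8]
ft_force: [-0.2, 0.5, -0.0]
finger_gap: 84.9
```

```bash
python3 -c "
from h import *
go((533,-200,19),(180,0,108.4))"
```

```text
t 3.5 at [ 538.  -206.2   33.6] [179.5   0.7 107.8] gap 84.9 F [-0.2  0.5 -0. ]
d [ 7.6 -3.  14.5] rv [ 0.0088  0.0118 -0.0112]
```

>>> {"method": "servo_tool", "body": {"motion": [[85,2.6,-1,4.5,0.004,0.006,-0.005],[85,2.6,-1,4.5,0.004,0.006,-0.006],[85,2.4,-1,4,0,0,0],[85,0,0,0,0,0,0]]}}

```text
time: 3.9
tool_pos: [534.7, -201.3, 23.6]
tcp_rot: [179.8, 0.1, 108.3]
ft_force: [-1.5, 0.7, -0.4]
finger_gap: 85.2
```

```bash
python3 -c "
from h import *
go((533,-200,19),(180,0,108.4))"
```

```text
t 3.9 at [ 534.7 -201.3   23.6] [1.798e+02 1.000e-01 1.083e+02] gap 85.2 F [-1.5  0.7 -0.4]
d [ 1.7 -1.2  4.6] rv [ 0.0038  0.0024 -0.0022]
```

>>> {"method": "servo_tool", "body": {"motion": [[85,1,-1,2.5,0.002,0.002,0],[85,0.8,-0.5,2.5,0,0,0],[0,0,0,0,0,0,0],[0,0,0,0,0,0,0],[0,0,0,0,0,0,0],[0,0,0,0,0,0,0],[0,0,0,0,0,0,0],[0,0,0,0,0,0,0]], "force": 90}}

```text
time: 4.7
tool_pos: [533.2, -200.1, 19.2]
tcp_rot: [179.9, 0.1, 108.3]
ft_force: [1.2, -0.2, -1.1]
finger_gap: 13.0
```

>>> {"method": "servo_tool", "body": {"motion": [[0,0,0,0,0,0,0],[0,0,0,0,0,0,0]]}}

```text
time: 4.9
tool_pos: [533.2, -200.1, 19.2]
tcp_rot: [179.9, 0.1, 108.3]
ft_force: [0.0, -1.4, 0.6]
finger_gap: 13.2
```

```bash
python3 -c "
from h import *
go((533,-200,19),(180,0,108.4))"
```

```text
t 4.9 at [ 533.2 -200.1   19.2] [1.799e+02 1.000e-01 1.083e+02] gap 13.2 F [ 0.  -1.4  0.6]
d [ 0.1 -0.2  0.2] rv [ 0.0025  0.0014 -0.0021]
```

>>> {"method": "servo_tool", "body": {"motion": [[0,0,0,-10,0,0,0],[0,0,0,-25,0,0,0],[0,0,0,-45,0,0,0],[0,0,0,-45,0,0,0],[0,0,0,-45,0,0,0],[0,0,0,-45,0,0,0],[0,0,0,-45,0,0,0],[0,0,0,-20,0,0,0],[0,0,0,0,0,0,0]]}}

```text
time: 5.8
tool_pos: [528.1, -197.9, 309.8]
tcp_rot: [-179.7, -0.3, 108.3]
ft_force: [0.1, 0.2, -2.5]
finger_gap: 12.7
```

```bash
python3 - <<'E'
from h import *
go((560,150,300),(180,0,79))
im=cv2.imread("pics/top0.png");c=cam("top")
g=cv2.cvtColor(im,cv2.COLOR_BGR2GRAY)
# dark recess inside heater: subpixel edges along rays; approximate via threshold at half
roi=np.zeros_like(g);cv2.fillConvexPoly(roi,np.int32([(232,112),(294,124),(276,203),(214,190)]),255)
m=cv2.bitwise_and(cv2.inRange(g,0,185),roi)
k=max(cv2.findContours(m,cv2.RETR_EXTERNAL,cv2.CHAIN_APPROX_NONE)[0],key=cv2.contourArea)
r=cv2.minAreaRect(k);b=cv2.boxPoints(r);P=topl(c,b,92)[:,:2];e=np.diff(P,axis=0)
print("recess",b.round(1).tolist(),P.mean(0),np.linalg.norm(e,axis=1),np.degrees(np.arctan2(e[:2,1],e[:2,0])),P.round(1).tolist())
E
```

```text
t 5.8 at [ 528.1 -197.9  309.8] [-179.7   -0.3  108.3] gap 12.7 F [ 0.1  0.2 -2.5]
d [320.3 139.4  11. ] rv [-0.0061 -0.0044  0.5109]
recess [[220.8000030517578, 183.10000610351562], [234.10000610351562, 123.0999984741211], [281.5, 133.6999969482422], [268.20001220703125, 193.60000610351562]] [556.2453379 195.0005141] [155.88160819 123.84892861 155.28400658] [ -10.61431351 -101.58502019] [[491.9, 269.8], [645.1, 241.1], [620.2, 119.8], [467.8, 149.3]]
```

>>> {"method": "servo_tool", "body": {"motion": [[0,0,0,0,0,0,0.128],[0,0,0,0,0,0,0.128],[0,0,0,0,0,0,0.128],[0,0,0,0,0,0,0.128],[0,0,0,0,0,0,0]]}}

```text
time: 6.3
tool_pos: [525.6, -196.7, 303.4]
tcp_rot: [-179.2, -0.3, 77.9]
ft_force: [0.9, 0.0, -2.4]
finger_gap: 12.9
```

>>> {"method": "servo_tool", "body": {"motion": [[0,25,-3.4,0,0,0,0],[0,38,-3.4,0,0,0,0],[0,38,-3.4,0,0,0,0],[0,38,-3.4,0,0,0,0],[0,38,-3.4,0,0,0,0],[0,38,-3.4,0,0,0,0],[0,38,-3.4,0,0,0,0],[0,38,-3.4,0,0,0,0],[0,15,0,0,0,0,0],[0,0,0,0,0,0,0]]}}

```text
time: 7.3
tool_pos: [553.1, 119.5, 289.3]
tcp_rot: [-177.9, -0.2, 80.0]
ft_force: [-0.4, -0.5, -3.3]
finger_gap: 13.1
```

```bash
python3 - <<'E'
from h import *
go((556,195,220),(180,0,79))
st=sense();im=snapshot("wrist");cv2.imwrite("pics/w3.png",im);c=cam("wrist",st)
R=Ro.from_euler('z',-11,degrees=True).as_matrix()
print(proj(c,np.array([556,195,92])+np.array([[80,64,0],[80,-64,0],[-80,64,0],[-80,-64,0]])@R.T).round(1))
E
```

```text
t 7.3 at [553.1 119.5 289.3] [-177.9   -0.2   80. ] gap 13.1 F [-0.4 -0.5 -3.3]
d [74.6 -7.6 69.9] rv [-0.0364 -0.0032  0.0182]
[[402.5  17.2]
 [390.9 159.8]
 [223.2  14.9]
 [230.3 155.8]]
```

View pics/w3.png

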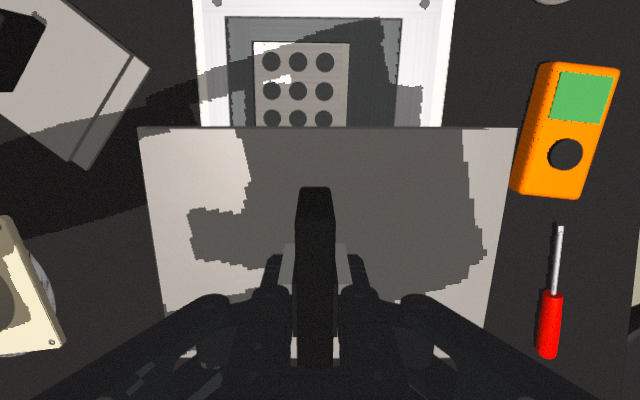

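```bash
python3 - <<'E'
from h import *
im=cv2.imread("pics/w3.png");g=cv2.cvtColor(im,cv2.COLOR_BGR2GRAY)
for y in(24,40,60,80,100,120):print(y,g[y-1:y+2,188:236:1].mean(0).astype(int).tolist())
for y in(24,40,60,80,100,120):print(y,g[y-1:y+2,374:460].mean(0).astype(int).tolist())
for x in(240,300,350):print(x,g[0:40,x-1:x+2].mean(1).astype(int).tolist())
E
```

```text
24 [46, 46, 43, 43, 46, 82, 240, 245, 251, 251, 251, 251, 251, 251, 250, 233, 234, 235, 236, 235, 234, 230, 231, 235, 235, 234, 233, 235, 237, 239, 237, 234, 233, 235, 237, 237, 208, 79, 61, 85, 114, 117, 123, 122, 122, 121, 121, 120]
40 [46, 47, 48, 45, 45, 47, 110, 232, 246, 251, 251, 251, 251, 251, 252, 249, 239, 235, 236, 236, 236, 235, 234, 233, 237, 237, 236, 236, 236, 239, 241, 239, 236, 235, 238, 239, 238, 196, 70, 60, 88, 117, 124, 126, 124, 121, 122, 121]
60 [46, 47, 46, 44, 48, 45, 48, 53, 157, 242, 250, 252, 252, 252, 253, 252, 251, 245, 238, 239, 237, 238, 238, 235, 236, 239, 240, 239, 238, 238, 241, 242, 241, 239, 238, 240, 241, 241, 188, 70, 61, 89, 103, 120, 125, 114, 104, 105]
80 [34, 31, 31, 34, 30, 25, 26, 23, 27, 70, 120, 140, 147, 145, 146, 145, 145, 146, 133, 118, 115, 118, 118, 117, 115, 113, 118, 119, 117, 116, 115, 119, 119, 120, 117, 115, 116, 119, 119, 99, 70, 62, 60, 59, 62, 62, 59, 59]
100 [25, 28, 24, 24, 24, 24, 28, 25, 27, 30, 34, 104, 139, 145, 182, 197, 198, 198, 199, 186, 151, 135, 131, 159, 225, 238, 238, 240, 242, 243, 243, 241, 241, 243, 245, 243
[... 2622 characters left out ...]
252, 252, 251, 251, 249, 243, 211, 50, 46, 47, 48, 44, 44, 46, 45, 46, 47, 46, 46, 46, 45, 46, 47, 46, 47]
240 [236, 236, 236, 237, 236, 233, 234, 236, 239, 239, 235, 233, 235, 239, 240, 220, 126, 88, 108, 120, 121, 120, 119, 121, 120, 119, 121, 121, 120, 122, 120, 121, 120, 121, 121, 121, 120, 121, 120, 121]
300 [242, 244, 244, 245, 244, 243, 244, 245, 246, 246, 245, 243, 242, 245, 246, 246, 202, 104, 101, 121, 131, 131, 131, 129, 129, 127, 127, 129, 129, 129, 128, 128, 126, 129, 129, 129, 131, 128, 127, 70]
350 [241, 244, 245, 245, 244, 244, 244, 246, 247, 246, 245, 244, 244, 244, 246, 246, 235, 166, 92, 102, 122, 126, 93, 62, 61, 64, 61, 64, 64, 61, 60, 62, 60, 62, 63, 62, 62, 61, 60, 63]
```

```bash
python3 - <<'E'
from h import *
st=sense();c=cam("wrist",st);print(st['tool_pos'].round(1),st['tcp_rot'].round(1))
L=topl(c,[(224.5,24),(225.5,40),(226.2,60),(227.2,80),(228.4,100),(229.5,120)],92)[:,:2]
F=topl(c,[(401.6,24),(400.5,40),(398.9,60),(397,80),(395.8,100),(394.4,120)],92)[:,:2]
W=topl(c,[(240,16),(300,16.5),(350,17.1)],92)[:,:2]
def line(P):
    vx,vy,x,y=cv2.fitLine(np.float32(P),cv2.DIST_L2,0,.01,.01).ravel();return np.degrees(np.arctan2(vy,vx)),np.array([x,y])
for P in(L,F,W):print(line(P))
a=np.radians(-11);u=np.array([np.cos(a),np.sin(a)]);v=np.array([-u[1],u[0]])
print("near",(L@u).mean(),"far",(F@u).mean(),"wall y",(W@v).mean(),"span",((F-L)@u).mean())
# outer heater edges (z 92 or so): near col, far col
O=topl(c,[(194,24),(196.3,60),(200,120),(453,24),(448,60),(441.7,120)],82)[:,:2];print("outer x",O@u)
xc=((F@u).mean()+(L@u).mean())/2;yc=(W@v).mean()-64;print("frame centre",xc*u+yc*v)
g=cv2.cvtColor(cv2.imread("pics/w3.png"),cv2.COLOR_BGR2GRAY)
for x in(160,210,270,450,500):print(x,g[118:138,x].tolist())
print(g[200,140:170].tolist(),g[150,495:525].tolist())
# cover prediction: tool y = cover x, tool x = cover y, tool z = -z ; TCP 19.2 above underside
T=Ro.from_euler('xyz',st['tcp_rot'],degrees=True)
q=np.array([[75,60,12],[-75,60,12],[91,60,5],[-80,60,5],[91,0,5],[-80,0,5]]);q=np.c_[q[:,1],q[:,0],19.2-q[:,2]]
print(proj(c,T.apply(q)+st['tool_pos']).round(1))
E
```

```text
[552.9 118.5 289.1] [-177.9   -0.2   80. ]
(np.float32(79.0572), array([481.2636 , 224.64043], dtype=float32))
(np.float32(79.20387), array([637.7036 , 196.73215], dtype=float32))
(np.float32(-10.98188), array([554.2601 , 258.72162], dtype=float32))
near 429.5580395583598 far 588.4489788129827 wall y 359.7259783823932 span 158.89093925462285
outer x [397.86172196 397.59813298 396.87983662 636.80759202 636.03762339
 636.75040292]
frame centre [556.07885793 193.170211  ]
160 [25, 25, 25, 26, 30, 22, 19, 31, 54, 72, 74, 82, 87, 86, 88, 127, 191, 190, 192, 191]
210 [241, 240, 239, 239, 240, 239, 241, 228, 140, 69, 102, 169, 207, 210, 208, 210, 207, 209, 207, 208]
270 [63, 60, 61, 62, 59, 58, 56, 64, 66, 73, 75, 83, 88, 90, 88, 88, 90, 89, 90, 89]
450 [49, 46, 46, 47, 51, 45, 45, 49, 58, 71, 73, 75, 87, 91, 85, 87, 87, 87, 89, 89]
500 [47, 49, 47, 48, 49, 50, 45, 47, 48, 88, 176, 180, 178, 180, 178, 178, 179, 175, 182, 178]
[34, 24, 24, 22, 25, 25, 45, 122, 186, 183, 185, 182, 186, 186, 186, 183, 185, 185, 185, 187, 186, 186, 186, 186, 187, 184, 187, 185, 187, 188] [178, 179, 177, 179, 178, 179, 179, 176, 178, 178, 178, 176, 179, 178, 177, 177, 176, 175, 155, 68, 39, 44, 65, 66, 69, 70, 69, 72, 70, 66]
[[488.5 127.4]
 [138.8 127.3]
 [516.3 125.9]
 [135.3 125.7]
 [495.8 247.7]
 [153.5 247.6]]
```

```bash
cat >> h.py <<'E'
U0,V0,A=588.6,296.0,-11.0
def tgt(tipU,tipZ,tilt,V=V0):
    """tip underside at lip edge + tipU, height tipZ; prints tool-frame delta"""
    Rc=Ro.from_euler('z',A,degrees=True)*Ro.from_euler('y',tilt,degrees=True)
    Rt=Ro.from_matrix(Rc.as_matrix()@np.array([[0,1,0],[1,0,0],[0,0,-1.]]))
    tip=Ro.from_euler('z',A,degrees=True).apply([U0+tipU,V,0])+[0,0,tipZ]
    go(tip+Rc.apply([-91,0,19.2]),Rt.as_euler('xyz',degrees=True))
def where():
    s=sense();M=Ro.from_euler('xyz',s['tcp_rot'],degrees=True).as_matrix()@np.array([[0,1,0],[1,0,0],[0,0,-1.]])
    H=Ro.from_euler('z',-A,degrees=True);C=H.as_matrix()@M
    o=s['tool_pos']+M@[0,0,-19.2];tip=H.apply(o+M@[91,0,0]);oo=H.apply(o)
    print("tipU %.1f tipZ %.1f V %.1f oz %.1f tilt %.2f rollx %.2f yaw %.2f F"%(tip[0]-U0,tip[2],oo[1]-V0,o[2],np.degrees(np.arctan2(-C[2,0],C[0,0])),np.degrees(C[2,1]),np.degrees(C[1,0])),H.apply(s['ft_force']).round(1),"t",s['time'])
E
python3 -c "
from h import *
where();tgt(-16,150,9)"
```

```text
tipU 21.8 tipZ 266.6 V -74.1 oz 269.9 tilt 2.11 rollx 0.18 yaw 0.98 F [-0.7 -0.  -3.8] t 7.35
t 7.35 at [552.9 118.5 289.1] [-177.9   -0.2   80. ] gap 13.1 F [-0.7  0.1 -3.8]
d [ 74.4 -29.2 107.3] rv [ 0.1202 -0.0015  0.0173]
```

>>> {"method": "servo_tool", "body": {"motion": [[0,15,-6,10,0.03,0,0.004],[0,15,-6,20,0.03,0,0.004],[0,15,-6,20,0.03,0,0.004],[0,15,-6,20,0.03,0,0.004],[0,14,-6,20,0,0,0],[0,0,0,10,0,0,0],[0,0,0,0,0,0,0]]}}

```text
time: 8.05
tool_pos: [524.0, 193.6, 182.2]
tcp_rot: [-170.4, 0.2, 79.0]
ft_force: [-0.0, -0.2, -2.9]
finger_gap: 12.9
```

```bash
python3 -c "
from h import *
where();tgt(-16,110,9)"
```

```text
tipU -24.6 tipZ 148.1 V -6.1 oz 163.3 tilt 9.64 rollx -0.23 yaw -0.09 F [ 0.  -0.2 -2.9] t 8.05
t 8.05 at [524.  193.6 182.2] [-170.4    0.2   79. ] gap 12.9 F [-0.  -0.2 -2.9]
d [ 6.2 14.7 37.1] rv [-0.0111  0.0039 -0.0015]
```

>>> {"method": "servo_tool", "body": {"motion": [[0,2,4,12,-0.005,0.002,0],[0,2,4,12,-0.005,0.002,0],[0,2,4,12,0,0,0],[0,0,1,2,0,0,0],[0,0,0,0,0,0,0]]}}

```text
time: 8.55
tool_pos: [534.0, 195.8, 140.1]
tcp_rot: [-171.1, -0.0, 78.8]
ft_force: [0.3, -0.2, -2.0]
finger_gap: 13.0
```

```bash
python3 -c "
from h import *
where();tgt(-16,92,9)"
```

```text
tipU -14.8 tipZ 107.1 V -1.9 oz 121.1 tilt 8.89 rollx 0.02 yaw -0.22 F [ 0.4 -0.1 -2. ] t 8.55
t 8.55 at [534.  195.8 140.1] [-171.1   -0.    78.8] gap 13.0 F [ 0.3 -0.2 -2. ]
d [ 1.9  1.2 14.9] rv [ 0.0019 -0.001  -0.0038]
```

>>> {"method": "servo_tool", "body": {"motion": [[0,1,0,5,0.001,0,-0.002],[0,1,0,4,0.001,0,-0.002],[0,0,0,2,0,0,0],[0,0,0,0,0,0,0]]}}

```text
time: 8.95
tool_pos: [533.5, 198.4, 129.7]
tcp_rot: [-171.1, -0.1, 79.0]
ft_force: [-0.6, -0.3, -2.3]
finger_gap: 12.6
```

```bash
python3 - <<'E'
from h import *
where();tgt(-16,82,9)
im=snapshot("wrist");cv2.imwrite("pics/w4.png",im)
E
```

```text
tipU -15.8 tipZ 96.6 V 0.6 oz 110.7 tilt 8.90 rollx 0.11 yaw 0.04 F [-0.5 -0.4 -2.3] t 8.95
t 8.95 at [533.5 198.4 129.7] [-1.711e+02 -1.000e-01  7.900e+01] gap 12.6 F [-0.6 -0.3 -2.3]
d [-0.6  2.1 14.3] rv [ 0.0017 -0.0018  0.0007]
```

View pics/w4.png

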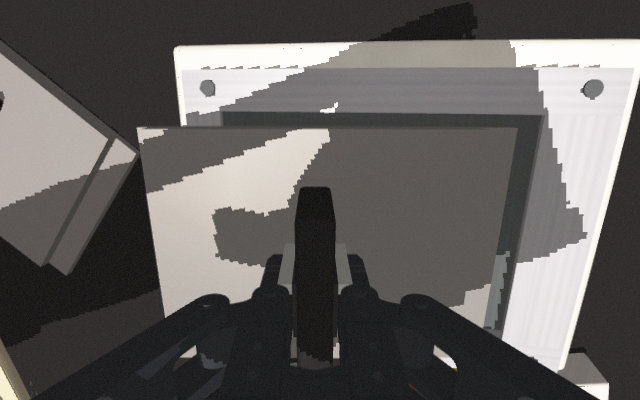

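The wrist view shows the tilted board over the recess. The recess corner is at (545,115) and the tongue corner at (516,128). I'll compute the gap.

```bash
python3 - <<'E'
from h import *
st=sense();c=cam("wrist",st);g=cv2.cvtColor(cv2.imread("pics/w4.png"),cv2.COLOR_BGR2GRAY)
print(g[104:132,500].tolist(),g[104:132,420].tolist());print(g[150,505:560].tolist());print(g[200,490:550].tolist())
H=Ro.from_euler('z',-A,degrees=True)
W=H.apply(topl(c,[(250,111.5),(500,114.5),(545,115)],92));print((W-[U0,V0,0]).round(1))
F=H.apply(topl(c,[(539,150),(528,200)],92));print((F-[U0,V0,0]).round(1))
C=H.apply(topl(c,[(517,128)],101.5));print((C-[U0,V0,0]).round(1))
E
```

```text
[121, 121, 120, 118, 124, 123, 121, 121, 118, 117, 88, 61, 61, 61, 61, 60, 59, 60, 63, 60, 60, 64, 61, 75, 90, 87, 90, 91] [122, 123, 123, 123, 119, 121, 121, 123, 114, 84, 61, 63, 61, 60, 59, 66, 58, 64, 60, 59, 59, 61, 66, 72, 76, 85, 91, 89]
[90, 91, 88, 91, 90, 91, 86, 89, 82, 66, 60, 62, 60, 58, 59, 60, 60, 59, 59, 57, 56, 60, 64, 59, 59, 59, 57, 57, 57, 58, 75, 84, 85, 107, 115, 118, 116, 117, 120, 118, 118, 119, 119, 116, 114, 116, 120, 118, 116, 119, 118, 120, 192, 234, 235]
[90, 86, 91, 90, 91, 91, 89, 92, 90, 87, 89, 91, 90, 89, 92, 79, 62, 58, 58, 62, 57, 60, 61, 60, 60, 59, 62, 59, 61, 60, 59, 58, 61, 59, 57, 65, 80, 85, 93, 109, 116, 116, 116, 117, 117, 117, 120, 117, 117, 116, 115, 114, 116, 117, 115, 118, 120, 120, 117, 118]
[[-142.6   64.9   92. ]
 [ -19.3   64.9   92. ]
 [   0.7   65.1   92. ]]
[[ 0.9 48.6 92. ]
 [ 0.2 23.3 92. ]]
[[-14.4  59.7 101.5]]
```

>>> {"method": "servo_tool", "body": {"motion": [[0,0,0.5,4,0,0,0],[0,0,0.5,4,0,0,0],[0,0,0.5,3,0,0,0],[0,0,0,1,0,0,0],[0,0,0,0,0,0,0]]}}

```text
time: 9.5
tool_pos: [533.4, 198.6, 117.2]
tcp_rot: [-171.2, -0.1, 79.0]
ft_force: [0.5, 0.1, -2.7]
finger_gap: 12.6
```

```bash
python3 -c "
from h import *
where();tgt(-14,80,9,V0+1)"
```

```text
tipU -15.9 tipZ 84.2 V 0.8 oz 98.2 tilt 8.85 rollx 0.13 yaw 0.05 F [ 0.5  0.2 -2.7] t 9.5
t 9.5 at [533.4 198.6 117.2] [-1.712e+02 -1.000e-01  7.900e+01] gap 12.6 F [ 0.5  0.1 -2.7]
d [0.3 2.6 3.6] rv [ 0.0026 -0.0022  0.0009]
```

>>> {"method": "servo_tool", "body": {"motion": [[0,0,0.3,1,0,0,0],[0,0,0.2,1,0,0,0],[0,0,0.2,1,0,0,0],[0,0,0,0.3,0,0,0]]}}

```text
time: 9.9
tool_pos: [533.8, 198.6, 113.8]
tcp_rot: [-171.2, -0.1, 79.0]
ft_force: [0.6, 0.4, -3.0]
finger_gap: 12.9
```

```bash
python3 -c "
from h import *
where();tgt(-14,80,9,V0+1)"
```

```text
tipU -15.5 tipZ 80.9 V 0.8 oz 94.8 tilt 8.83 rollx 0.14 yaw 0.05 F [ 0.6  0.5 -3. ] t 9.9
t 9.9 at [533.8 198.6 113.8] [-1.712e+02 -1.000e-01  7.900e+01] gap 12.9 F [ 0.6  0.4 -3. ]
d [0.2 1.7 0.3] rv [ 0.003  -0.0024  0.0009]
```

>>> {"method": "servo_tool", "body": {"motion": [[0,0,0.2,0.6,0,0,0],[0,0,0.1,0.6,0,0,0]]}}

```text
time: 10.1
tool_pos: [534.0, 198.6, 112.8]
tcp_rot: [-171.2, -0.2, 79.0]
ft_force: [-1.0, 0.3, 0.9]
finger_gap: 13.2
```

```bash
python3 -c "
from h import *
where();tgt(-14,80,9,V0+1)"
```

```text
tipU -15.3 tipZ 79.8 V 0.9 oz 93.8 tilt 8.82 rollx 0.16 yaw 0.05 F [-1.1  0.1  0.9] t 10.1
t 10.1 at [534.  198.6 112.8] [-171.2   -0.2   79. ] gap 13.2 F [-1.   0.3  0.9]
d [ 0.1  1.3 -0.7] rv [ 0.0032 -0.0026  0.0009]
```

>>> {"method": "servo_tool", "body": {"motion": [[0,0,2,-0.6,0,0,0],[0,0,2,-0.6,0,0,0],[0,0,2,-0.5,0,0,0]]}}

```text
time: 10.4
tool_pos: [540.4, 197.5, 113.7]
tcp_rot: [-171.2, -0.2, 79.0]
ft_force: [-0.3, -0.4, -2.4]
finger_gap: 13.1
```

```bash
python3 -c "
from h import *
where()"
```

```text
tipU -8.8 tipZ 80.8 V 1.0 oz 94.7 tilt 8.80 rollx 0.16 yaw 0.07 F [-0.2 -0.4 -2.4] t 10.4
```

>>> {"method": "servo_tool", "body": {"motion": [[0,0,2,-0.2,0,0,0],[0,0,2,-0.2,0,0,0],[0,0,2,-0.3,0,0,0],[0,0,2,-0.3,0,0,0]]}}

```text
time: 10.8
tool_pos: [549.3, 195.6, 113.3]
tcp_rot: [-171.2, -0.2, 79.0]
ft_force: [-0.1, 0.3, -2.8]
finger_gap: 12.7
```

```bash
python3 -c "
from h import *
where()"
```

```text
tipU 0.3 tipZ 80.4 V 0.9 oz 94.3 tilt 8.80 rollx 0.16 yaw 0.05 F [-0.2  0.3 -2.8] t 10.8
```

>>> {"method": "servo_tool", "body": {"motion": [[0,0,1.5,-0.2,0,0,0],[0,0,1.5,-0.2,0,0,0],[0,0,1,-0.2,0,0,0]]}}

```text
time: 11.1
tool_pos: [552.5, 194.9, 113.2]
tcp_rot: [-171.0, -0.1, 79.0]
ft_force: [-6.3, 0.3, 1.2]
finger_gap: 12.9
```

```bash
python3 -c "
from h import *
where()"
```

```text
tipU 3.4 tipZ 80.0 V 0.8 oz 94.2 tilt 8.97 rollx 0.13 yaw 0.06 F [-6.2 -0.9  1.2] t 11.1
```

>>> {"method": "servo_tool", "body": {"motion": [[0,0,1.5,-0.3,0,0,0],[0,0,1.5,-0.3,0,0,0]]}}

```text
time: 11.3
tool_pos: [553.5, 194.8, 113.5]
tcp_rot: [-170.8, -0.1, 79.1]
ft_force: [-7.7, 1.0, 2.5]
finger_gap: 13.1
```

```bash
python3 -c "
from h import *
where()"
```

```text
tipU 4.3 tipZ 80.0 V 0.8 oz 94.6 tilt 9.24 rollx 0.09 yaw 0.09 F [-7.8 -0.5  2.5] t 11.3
```

>>> {"method": "servo_tool", "body": {"motion": [[0,0,2.2,-0.4,-0.004,0,0],[0,0,2.2,-0.4,-0.004,0,0],[0,0,2.2,-0.4,-0.004,0,0]]}}

```text
time: 11.6
tool_pos: [555.7, 194.4, 113.4]
tcp_rot: [-170.9, 0.0, 79.2]
ft_force: [-9.6, 0.4, 2.6]
finger_gap: 12.6
```

```bash
python3 -c "
from h import *
where()"
```

```text
tipU 6.6 tipZ 80.0 V 0.8 oz 94.4 tilt 9.12 rollx -0.00 yaw 0.16 F [-9.5 -1.4  2.6] t 11.6
```

>>> {"method": "servo_tool", "body": {"motion": [[0,0,2.5,-0.4,-0.004,0,-0.001],[0,0,2.5,-0.4,-0.004,0,-0.001],[0,0,2.5,-0.4,-0.004,0,-0.001],[0,0,2.5,-0.4,-0.004,0,-0.001]]}}

```text
time: 12.0
tool_pos: [557.3, 194.0, 113.5]
tcp_rot: [-170.7, 0.1, 79.5]
ft_force: [-11.9, 0.4, 5.2]
finger_gap: 13.0
```

```bash
python3 -c "
from h import *
where()"
```

```text
tipU 8.1 tipZ 79.9 V 0.7 oz 94.6 tilt 9.27 rollx -0.14 yaw 0.47 F [-11.8  -1.9   5.2] t 12.0
```

>>> {"method": "servo_tool", "body": {"motion": [[0,0,2.8,-0.8,-0.006,0.001,0.003],[0,0,2.8,-0.8,-0.006,0.001,0.003],[0,0,2.8,-0.8,-0.006,0.001,0.003],[0,0,2.8,-0.8,-0.006,0.001,0.003]]}}

```text
time: 12.4
tool_pos: [558.5, 193.9, 113.5]
tcp_rot: [-170.8, 0.2, 78.9]
ft_force: [-13.3, 1.5, 4.2]
finger_gap: 12.9
```

```bash
python3 -c "
from h import *
where()"
```

```text
tipU 9.4 tipZ 80.0 V 0.9 oz 94.6 tilt 9.18 rollx -0.20 yaw -0.10 F [-13.3  -1.    4.2] t 12.4
```

>>> {"method": "servo_tool", "body": {"motion": [[0,0,3.3,-1.0,-0.006,0.002,0.001],[0,0,3.3,-1.0,-0.006,0.002,0.001],[0,0,3.3,-1.0,-0.006,0.002,0.001],[0,0,3.3,-1.0,-0.006,0.002,0.001],[0,0,3.3,-1.0,-0.006,0.002,0.001]]}}

```text
time: 12.9
tool_pos: [560.6, 193.6, 113.7]
tcp_rot: [-170.7, -0.0, 78.9]
ft_force: [-14.8, 2.1, 4.6]
finger_gap: 12.8
```

```bash
python3 -c "
from h import *
where()"
```

```text
tipU 11.4 tipZ 80.1 V 1.0 oz 94.8 tilt 9.30 rollx 0.02 yaw -0.11 F [-15.   -0.8   4.6] t 12.9
```

>>> {"method": "servo_tool", "body": {"motion": [[0,0,3.8,-1.1,-0.007,0.001,0],[0,0,3.8,-1.1,-0.007,0.001,0],[0,0,3.8,-1.1,-0.007,0.001,0],[0,0,3.8,-1.1,-0.007,0.001,0],[0,0,3.8,-1.1,-0.007,0.001,0]]}}

```text
time: 13.4
tool_pos: [562.9, 193.0, 113.9]
tcp_rot: [-170.6, 0.1, 79.2]
ft_force: [-16.9, 1.4, 5.6]
finger_gap: 12.8
```

```bash
python3 -c "
from h import *
where()"
```

```text
tipU 13.8 tipZ 80.0 V 0.9 oz 94.9 tilt 9.42 rollx -0.06 yaw 0.16 F [-16.9  -1.9   5.6] t 13.4
```

>>> {"method": "servo_tool", "body": {"motion": [[0,0,3.5,0.6,-0.025,0,0.001],[0,0,3.5,0.6,-0.025,0,0.001]]}}

```text
time: 13.6
tool_pos: [562.5, 193.1, 110.8]
tcp_rot: [-172.6, 0.2, 79.2]
ft_force: [-19.3, 1.0, 8.5]
finger_gap: 12.9
```

```bash
python3 -c "
from h import *
where()"
```

```text
tipU 14.5 tipZ 79.9 V 0.8 oz 91.7 tilt 7.44 rollx -0.21 yaw 0.13 F [-19.1  -2.7   8.5] t 13.6
```

>>> {"method": "servo_tool", "body": {"motion": [[0,0,3.1,0.4,-0.025,0.002,0.001],[0,0,3.1,0.4,-0.025,0.002,0.001]]}}

```text
time: 13.8
tool_pos: [561.5, 193.3, 107.7]
tcp_rot: [-174.6, 0.1, 79.1]
ft_force: [-14.6, 1.4, 3.2]
finger_gap: 12.9
```

```bash
python3 -c "
from h import *
where()"
```

```text
tipU 14.5 tipZ 80.1 V 0.8 oz 88.6 tilt 5.36 rollx -0.14 yaw 0.11 F [-14.6  -1.4   3.2] t 13.8
```

>>> {"method": "servo_tool", "body": {"motion": [[0,0,3.3,0.5,-0.025,0.002,0.001],[0,0,3.3,0.5,-0.025,0.002,0.001]]}}

```text
time: 14.0
tool_pos: [560.5, 193.5, 104.4]
tcp_rot: [-176.7, 0.1, 79.1]
ft_force: [-16.9, 1.9, 4.7]
finger_gap: 12.8
```

```bash
python3 -c "
from h import *
where()"
```

```text
tipU 14.5 tipZ 80.0 V 0.9 oz 85.2 tilt 3.30 rollx -0.06 yaw 0.10 F [-17.   -1.4   4.7] t 14.0
```

>>> {"method": "servo_tool", "body": {"motion": [[0,0,3.3,0.5,-0.025,0.001,0.001],[0,0,3.3,0.4,-0.022,0.001,0.001]]}}

```text
time: 14.2
tool_pos: [559.7, 193.6, 101.4]
tcp_rot: [-178.6, 0.1, 79.1]
ft_force: [-16.0, 2.2, 4.1]
finger_gap: 12.5
```

```bash
python3 -c "
from h import *
where()"
```

```text
tipU 14.4 tipZ 80.0 V 0.9 oz 82.2 tilt 1.38 rollx -0.09 yaw 0.08 F [-16.1  -0.9   4.1] t 14.2
```

>>> {"method": "servo_tool", "body": {"motion": [[0,0,3.3,0.3,-0.022,0.001,0],[0,0,3.3,0,-0.014,0.001,0]]}}

```text
time: 14.4
tool_pos: [559.2, 193.8, 99.2]
tcp_rot: [-179.9, 0.1, 79.2]
ft_force: [-17.0, 1.9, 7.5]
finger_gap: 13.1
```

```bash
python3 -c "
from h import *
where()"
```

```text
tipU 14.4 tipZ 79.9 V 0.9 oz 80.0 tilt 0.06 rollx -0.12 yaw 0.18 F [-17.1  -1.4   7.5] t 14.4
```

>>> {"method": "servo_tool", "body": {"motion": [[0,0,1.5,0,-0.003,0.001,0],[0,0,0,0,0,0,0],[0,0,-1,0,0,0,0],[0,0,-1,0,0,0,0]]}}

```text
time: 14.8
tool_pos: [554.2, 194.7, 99.6]
tcp_rot: [-179.7, 0.2, 79.2]
ft_force: [-4.0, 0.9, 0.7]
finger_gap: 12.6
```

```bash
python3 -c "
from h import *
where()"
```

```text
tipU 9.1 tipZ 79.9 V 0.8 oz 80.4 tilt 0.35 rollx -0.16 yaw 0.23 F [-4.1  0.2  0.7] t 14.8
```

>>> {"method": "servo_tool", "body": {"motion": [[0,0,-0.8,0.2,-0.005,0.001,0.002],[0,0,-0.8,0.1,-0.003,0,0],[0,0,-0.5,0.1,0,0,0]]}}

```text
time: 15.1
tool_pos: [551.2, 195.3, 99.2]
tcp_rot: [179.9, 0.1, 79.1]
ft_force: [3.3, 0.2, -3.5]
finger_gap: 13.0
```

```bash
python3 -c "
from h import *
where()"
```

```text
tipU 6.2 tipZ 80.1 V 0.8 oz 80.0 tilt -0.06 rollx -0.11 yaw 0.12 F [ 3.2  0.8 -3.5] t 15.1
```

>>> {"method": "servo_tool", "body": {"motion": [[0,0,0.5,0,0,0,0],[0,0,0,0,0,0,0],[40,0,0,0,0,0,0],[60,0,0,0,0,0,0],[85,0,0,0,0,0,0],[85,0,0,0,0,0,0],[85,0,0,0,0,0,0]]}}

```text
time: 15.8
tool_pos: [554.0, 195.3, 101.0]
tcp_rot: [179.7, 0.0, 79.1]
ft_force: [-0.6, -0.7, 0.7]
finger_gap: 83.5
```

```bash
python3 -c "
from h import *
where();go((551,195,180),(180,0,79))"
```

```text
tipU 9.1 tipZ 82.3 V 1.5 oz 81.8 tilt -0.32 rollx -0.01 yaw 0.11 F [-0.4 -0.8  0.7] t 15.8
t 15.8 at [554.  195.3 101. ] [179.7   0.   79.1] gap 83.5 F [-0.6 -0.7  0.7]
d [ -0.9  -2.4 -79. ] rv [0.0055 0.0002 0.0019]
```

>>> {"method": "servo_tool", "body": {"motion": [[85,0,0,-10,0,0,0],[85,0,0,-20,0,0,0],[85,0,0,-35,0,0,0],[85,0,0,-40,0,0,0],[85,0,0,-40,0,0,0],[85,0,0,-40,0,0,0],[85,0,0,0,0,0,0]]}}

```text
time: 16.5
tool_pos: [551.7, 195.2, 296.2]
tcp_rot: [179.7, 0.0, 79.1]
ft_force: [1.0, -0.8, 0.3]
finger_gap: 85.2
```

```bash
python3 - <<'E'
from h import *
s=sense();im=snapshot("wrist");cv2.imwrite("pics/w5.png",im);c=cam("wrist",s);print(s['tool_pos'].round(0))
H=Ro.from_euler('z',A,degrees=True)
q=np.array([[75,60,12],[75,-60,12],[-75,60,12],[-75,-60,12],[-7,35,54],[7,35,54],[-7,-35,54],[7,-35,54]])
print("pred locked",proj(c,H.apply(np.array([U0+6.2-91,V0+.8,80])+q)).round(1).tolist())
print("frame",proj(c,H.apply(np.array([[U0,V0+64,92],[U0,V0-64,92],[U0-159.5,V0+64,92],[U0-159.5,V0-64,92]]))).round(1).tolist())
E
```

```text
[552. 195. 296.]
pred locked [[389.9, 105.8], [382.6, 221.1], [235.5, 105.6], [242.7, 221.1], [304.7, 137.3], [320.7, 137.3], [305.2, 212.6], [320.2, 212.6]]
frame [[400.2, 102.5], [391.4, 225.3], [235.6, 102.2], [243.3, 225.3]]
```

View pics/w5.png

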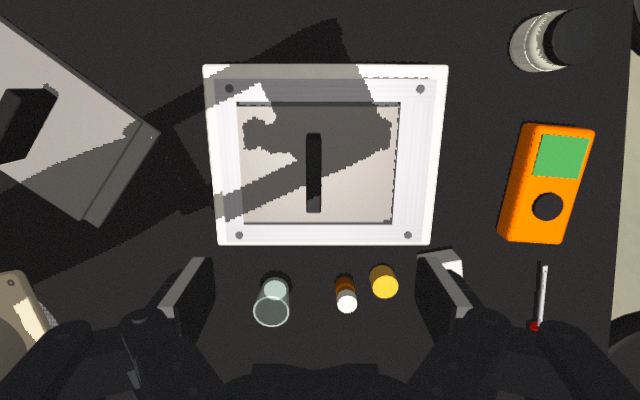

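```bash
python3 - <<'E'
from h import *
g=cv2.cvtColor(cv2.imread("pics/w5.png"),cv2.COLOR_BGR2GRAY)
for y in(170,190,200):print(y,g[y-1:y+2,375:405].mean(0).astype(int).tolist(),g[y-1:y+2,230:252].mean(0).astype(int).tolist())
E
```

```text
170 [207, 208, 208, 206, 207, 207, 207, 206, 205, 205, 204, 204, 203, 203, 203, 203, 202, 200, 149, 89, 98, 231, 241, 241, 243, 243, 242, 242, 242, 242] [246, 245, 245, 246, 248, 247, 246, 245, 246, 248, 223, 210, 209, 209, 210, 211, 210, 209, 210, 210, 210, 210]
190 [202, 203, 202, 202, 202, 201, 202, 202, 200, 199, 200, 199, 199, 200, 199, 199, 196, 107, 89, 155, 238, 238, 239, 240, 240, 238, 239, 239, 237, 238] [243, 244, 243, 200, 152, 146, 149, 144, 142, 142, 122, 102, 88, 87, 86, 87, 88, 87, 87, 86, 88, 88]
200 [200, 200, 199, 199, 200, 199, 198, 198, 199, 198, 198, 197, 197, 198, 198, 196, 196, 87, 114, 237, 237, 236, 238, 239, 238, 238, 238, 237, 235, 238] [115, 115, 116, 115, 113, 113, 119, 116, 113, 114, 114, 117, 92, 87, 88, 86, 86, 86, 88, 89, 86, 88]
```

```bash
python3 - <<'E'
from h import *
s=sense();c=cam("wrist",s)
g=cv2.cvtColor(cv2.imread("pics/w5.png"),cv2.COLOR_BGR2GRAY)
for y in(145,165,185,200):print(y,g[y-1:y+2,298:328].mean(0).astype(int).tolist())
H=Ro.from_euler('z',A,degrees=True)
for tu in(5.5,6.5,8.5):
    q=np.array([[-7,0,54],[7,0,54],[-7,0,12]]);print(tu,proj(c,H.apply(np.array([U0+tu-91,V0+.8,80])+q)).round(1).tolist())
print(H.inv().apply(topl(c,[(240.2,170),(395.6,170),(394.3,190)],92))[:,0]-U0)
for z,cols in((134,(305.9,321)),):print(H.inv().apply(topl(c,[(x,175) for x in cols],z))[:,0]-U0)
E
```

```text
145 [90, 90, 89, 90, 87, 89, 87, 73, 30, 29, 26, 27, 28, 28, 26, 30, 29, 31, 30, 30, 25, 27, 27, 55, 87, 89, 88, 88, 90, 88]
165 [88, 88, 88, 88, 88, 89, 88, 87, 32, 25, 27, 26, 28, 29, 27, 26, 30, 28, 28, 25, 26, 27, 23, 54, 87, 89, 88, 87, 88, 88]
185 [88, 88, 115, 117, 117, 116, 115, 115, 40, 23, 28, 25, 26, 24, 26, 28, 27, 27, 27, 28, 26, 27, 20, 106, 210, 215, 214, 214, 214, 213]
200 [211, 210, 209, 211, 209, 210, 210, 210, 63, 42, 54, 68, 67, 68, 67, 72, 71, 68, 71, 69, 69, 56, 42, 159, 207, 209, 209, 209, 210, 209]
5.5 [[305.4, 176.3], [321.1, 176.4], [306.4, 166.2]]
6.5 [[306.6, 176.3], [322.2, 176.4], [307.4, 166.2]]
8.5 [[308.8, 176.3], [324.4, 176.4], [309.4, 166.2]]
[-159.79695494   -1.88059223   -1.72089149]
[-92.08554038 -78.56969266]
```

```bash
python3 -c "
from bench import *
print(hand_in())"
```

```text
the job is handed in; nothing more can be done
None
```

The cover is on the heater and, by my checks, locked. I handed the job in shortly after 16.5 s on the robot clock, and no verdict was reported.

**What I did:** I chose the right-hand board by its measured size (about 171 x 120 mm) and gripped its block. I tilted it about 9° and slid the long tongue along the ledge under the far lip. I pushed the strip in by about 11 mm, lowered the board flat about its tip, let the spring slide it back, then released and lifted clear.

**Forces:** The readings between moves peaked at about 21 N at the wrist, against the 40 N limit. I only read the force at the end of each call, so I did not see brief peaks within a move.

**Last checks:**
- **Fit:** the final wrist picture shows the board flush in the frame, with its near edge up against the near lip. Just before release it was flat (tilt about 0.1°), with its underside 80.0 mm up, 0.8 mm off centre and 0.1° off square.
- **Lock:** the grip block's position between the lips puts the strip at about 2.7 mm pressed, with roughly 1 mm of uncertainty. The allowed range is 1.0 to 4.5 mm.
- **Release:** the tool drifted about 3 mm while the fingers opened. Afterwards the board was within about 1 mm of where it had settled.
- **Bystanders:** the beaker, vial, weight and insert looked undisturbed in that picture. I did not measure their positions.

**Disagreement:** the final view put the far lip about 2 mm nearer than earlier views. That is about the calibration error, so I judged the lock by positions within the one picture.

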